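Point out the widger and the empty tray bay it belongs in

TASK

Show a helper where the steel widger lying on the table belongs, without touching anything at all: hold the fingertips about 3 cm above the middle of the widger for two seconds or a little more, then raise the hand, cross well above everything without pointing at any other thing on the way, and lower the fingertips to about 3 cm above the rim of the four-compartment grey tray, over the middle of its one empty compartment. Stay there for two seconds and finish in that pose, still pointing.

Things in the scene. Friction and masses are not known exactly. Their poses are not given: they have to be found in the camera images.
- widger_mid (a point): Middle of the widger, the stainless steel seedling tool: a flat narrow scooped strip 180 mm long (along its x), 6 mm high, 20 mm wide at one end (its -x) tapering to 11 mm at the other. It lies flat on the table to the right of the tray; the point is half-way along it, 3 mm above the table; z is up. Its place may be swapped with the dibber's.
- dibber_mid (a point): Middle of the dibber, not to be pointed at: a round pointed steel rod 24 mm thick with a 60 mm wooden crossbar at one end, 170 mm long in all (along its x), lying on the table to the right of the tray, beside the widger. The point is 13 mm above the table.
- tray: The bench's lift-out tray of grey resin, standing fixed on the table: 270 mm along its x, 430 mm along its y, 55 mm high to the rim, walls and floor 5 mm. Three dividers across make four equal compartments side by side along its y, each about 260 mm (x) by 100 mm (y), with their middles at y = -158, -53, 53 and 158 mm. One is empty. Origin: centre of its underside, z up.
- empty_bay (a point): The middle of the floor of the empty compartment, the one of the four with nothing in it (which one varies), within 5 mm; 5 mm above the table, 50 mm below the tray's rim. Axes as the tray's: x along the compartment, z up.
- cultivator_mid (a point): Middle of the red plastic hand cultivator (three-tined hand fork), 220 mm long, 70 mm wide, 30 mm high, lying in one compartment of the tray.
- pots_top (a point): Middle of the mouth of the nested pair of black plastic pots, 88 mm across the rim, standing in one compartment of the tray; this point is at their top, 95 mm above the compartment's floor (100 mm above the table), 45 mm above the tray's rim.
- foot_mid (a point): Middle of the white ceramic pot foot, a stepped block 55 x 36 mm and 45 mm high, standing in one compartment of the tray.
Things that resemble listed ones, but are neither listed nor needed, are in the scene too. What is meant by the part that bears widger_mid is not turquoise, and is the smaller of those in its own colour.

How it is judged:
On the way, in this order (a step that is already met when the one before it is completed fails the run):
1. the fingertips are held just above the widger for 1.5 s (grasp point within 40 mm along, 22 mm across, 95 mm up from its middle) (x of the grasp point in the frame of widger_mid between -0.04 and 0.04 m and y of the grasp point in the frame of widger_mid between -0.022 and 0.022 m and z of the grasp point in the frame of widger_mid between 0.01 and 0.095 m), for 1.5 s.
2. then the fingertips are held just above the empty compartment for 1.5 s (x of the grasp point in the frame of empty_bay between -0.06 and 0.06 m and y of the grasp point in the frame of empty_bay between -0.035 and 0.035 m and z of the grasp point in the frame of empty_bay between 0.01 and 0.15 m), for 1.5 s.
At the end, for the whole second after the job is handed in: The grasp point is over the empty compartment (within 60 mm of its middle along it, 35 mm across it), less than 150 mm above its floor; widger, dibber, cultivator, pots and pot foot are within 8 mm of their starts (all of step 2 and distance of each of widger_mid, cultivator_mid, pots_top, foot_mid, dibber_mid from where it was at the start of the episode below 0.008 m); the robot touches nothing.
It fails at once if the robot touches anything (contact force between any of the fingers, the arm and anything else above 0.3 N).
It fails at once if anything is shifted or lifted (more than 8 mm) (distance of any of widger_mid, cultivator_mid, pots_top, foot_mid, dibber_mid from where it was at the start of the episode above 0.008 m).
It fails at once if the hand is lowered to point at the cultivator, the pots, the pot foot or the dibber (grasp point within 25 mm of its middle, seen from above, and under about 7 cm above its top) ((horizontal distance between the grasp point and cultivator_mid below 0.025 m and height (world z) of the grasp point below 0.12 m) or (horizontal distance between the grasp point and pots_top below 0.025 m and height (world z) of the grasp point below 0.17 m) or (horizontal distance between the grasp point and foot_mid below 0.025 m and height (world z) of the grasp point below 0.12 m) or (horizontal distance between the grasp point and dibber_mid below 0.025 m and height (world z) of the grasp point below 0.09 m)).
It also fails if it takes over 42 s, if anything falls off the work surface, if the arm or the gripper's body presses on something with over 40 N, if the wrist force passes 120 N, or if a joint passes its speed limit or range.

ROBOT

A 6-joint arm with a two-finger parallel gripper is mounted at the origin on the work surface. World frame = base frame: x ahead of the robot, y to its left, z up, the work surface at z = 0. Lengths are in m, angles in rad, forces in N, time in s.
With the tool pointing down it reaches from about 0.2 to 0.875 m from the base axis. Payload 3.4 kg.
Tool frame: the origin (TCP) lies at the very end of the fingers, on their centre line; the grasp point (between the pads) lies 19 mm behind it (robot.tcp_to_grasp is the distance from the TCP to the grasp point, in m); z points along the fingers, x is the direction in which the jaws open and shut, and the axes are right-handed (so a half turn about z gives the same grasp; the last joint's range is limited). The gripper opens to 94 mm and grips with 3 to 60 N. Pads are 16 mm wide; open, the fingers measure 119 mm over their backs; the gripper's body (75 mm by 177 mm) begins 78 mm behind the grasp point.
Start: joints at [-1.46, 0.276, 1.505, -0, 1.361, -0.121], TCP at [0.132, -0.56, 0.205] pointing down, gripper open.
Joint ranges: [-2.89, 2.89], [-0.75, 2.08], [0.22, 2.7], [-1.18, 4.32], [0.11, 2.71], [-2.7, 2.7]. Speed limits (rad/s): [2.57, 2.57, 3.14, 3.14, 3.14, 3.14].

INTERFACE

Orientations are given as [roll, pitch, yaw] about the fixed x, y, z axes, in that order (R = Rz(yaw) Ry(pitch) Rx(roll)).
In Python, from rig import telemetry, grab_frame, robot, spot_in, outline_of gives the robot as it stands.
- The arm moves only by the tool step_arm, never from a script. Its argument "plan" is text: rows parted by semicolons, each of 7 numbers parted by spaces: the shift along the tool's x, y, z in mm, then the turn, a rotation vector about the tool's x, y, z in degrees, then the opening in per cent of the stroke, from 0 (shut) to 100 (fully open). In form: x y z ax ay az gripper; .... A call has 1 to 12 rows; each row shifts and turns the pose as measured when the row begins, along the tool's axes as they then stand; what a row does not reach is not made up. A row lasts 1/10 s, in which the tool goes at most 50 mm and 8.59 degrees, less where a joint would pass 70% of its speed; a pose out of reach is approached as far as the arm can. A call is refused whole if a number of a shift passes 50 or a number of a turn 8.59, either way. A call with a gripper value outside its range is refused whole. The fingers move at their own pace and stop on an object; "newtons" is the grip in N (left out, the last holds). Time passes only in rows, so rows that do not move let the fingers close. It gives the time, the measured TCP pose, the force and the opening at its end, in the units of the state.
- telemetry.read_state(): the state, without advancing time (a new reading comes with each control period).
- grab_frame(name): name is "side" or "top"; returns a dict with "image" (420x560x3 uint8, blue, green, red), "z_map" (420x560 float32, m along the optical axis (not along the pixel's ray), 0 where there is no reading), "fx", "fy", "cx", "cy" (pixels), "position" and "attitude" of the camera in the world. Camera axes: x right, y up, looking along -z (the intrinsics and any distortion apply to the point x, -y, -z); pixel columns grow to the right and rows downward; lengths in m; the calibration is good to about 2 mm. A picture is of the moment at which its call begins.
- robot.finish_job(): hands the job in, once; it reports no verdict.
Trained networks look in the newest picture that a camera, given by its name, has taken for a name from the list of things; names that differ only in an ending like _2 or _b are one class to them, and where a whole thing is asked for, a point or a joint stands for the part that bears it (a point fixed in the world has none). Each returns a list of dicts, best first, with "score" (0 to 1); they miss things now and then, are a little off and sometimes report something else, mostly with a low value. They report only what shows in the picture. A call takes as long as a camera call. They do not tell look-alikes from the thing itself.
- spot_in(camera, name): "extent" ([centre column, centre row, width, height] in pixels, round what is visible of it).
- outline_of(camera, name): "pixels" (420x560 bool, what is visible of it) and "extent" ([centre column, centre row, width, height] in pixels, round what is visible of it).
The state is a dict: "clock": time; "q": joint angles; "joint_vel": joint speeds; "tau": joint torques, N m; "tcp_pos": TCP position; "tool_rot": TCP orientation; "force": force on the tool from outside, world axes, zero at the start; "wrist_torque": the same for the moment, N m; "finger_gap": finger opening in m.
Only numpy, scipy, OpenCV 4.12 (cv2) and the standard library are available. Lean on these libraries where they do the work, as an engineer would, in place of code of your own. Each camera call takes 0.05 s, during which the arm holds its last target. There are 200 camera calls.

## Working session

There is one attempt and no reset: what is moved stays moved. The work goes in short steps, Python scripts to look and compute and a tool call to move; the robot and the scene stay as the last step left them, time stands still between calls to the robot, and variables do not carry over. Pictures are saved under pics/ and viewed, about 8 in all and at most 12, crops included, and the job is handed in when it is done.

Besides the shell and the picture viewer there is one more tool, called as name(argument=value, ...), one argument or row to a line, values as JSON. step_arm: Moves the arm, as the interface text tells. Its arguments: {"type":"object","properties":{"plan":{"type":"string"},"newtons":{"type":"number"}},"required":["plan"]}

```bash
mkdir -p pics; cat > h.py <<'E'
import numpy as np, cv2
from scipy.spatial.transform import Rotation as R
from rig import telemetry, grab_frame, robot, spot_in, outline_of
def world(f,u,v,z=None):
    d=np.stack([(u-f['cx'])/f['fx'],-(v-f['cy'])/f['fy'],-np.ones_like(u,float)],-1)
    a=np.array(f['attitude'],float)
    M=R.from_euler('xyz',a).as_matrix() if a.size==3 else (a if a.shape==(3,3) else None)
    p=np.array(f['position']); w=d@M.T
    s=f['z_map'][v.astype(int),u.astype(int)] if z is None else (z-p[2])/w[...,2]
    return p+w*s[...,None]
E
python3 - <<'E'
from h import *
f=grab_frame('top'); cv2.imwrite('pics/top1.png',f['image'])
print({k:f[k] for k in f if k not in('image','z_map')})
for n in ['widger_mid','dibber_mid','tray','cultivator_mid','pots_top','foot_mid']:
    for o in outline_of('top',n):
        v,u=np.nonzero(o['pixels']); P=world(f,u,v); k=f['z_map'][v,u]>0
        print(n,round(o['score'],2),np.round(o['extent']),'med',np.round(np.median(P[k],0),3) if k.any() else None, cv2.minAreaRect((P[k][:,:2]*1000).astype(np.float32)) if k.sum()>4 else '', 'bgr',np.median(f['image'][v,u],0))
f=grab_frame('side'); cv2.imwrite('pics/side1.png',f['image']); print(f['position'],f['attitude'])
s=telemetry.read_state(); print(s['clock'],s['tcp_pos'],s['tool_rot'])
E
```

```text
{'fx': 470.00394454679326, 'fy': 470.00394454679326, 'cx': 271.38282100766264, 'cy': 208.4635767948566, 'position': array([0.33625749, 0.0052249 , 1.34983965]), 'attitude': array([ 0.11320156, -0.00263393, -1.58998233])}
widger_mid 0.82 [365. 167.  58.  28.] med [ 0.611 -0.278  0.005] ((607.7078247070312, -268.93267822265625), (23.76129722595215, 176.2499542236328), 17.99398422241211) bgr [174. 180. 184.]
widger_mid 0.66 [357. 114.  48.  39.] med [ 0.762 -0.245  0.005] ((771.4845581054688, -257.9544677734375), (25.34197235107422, 174.55416870117188), 35.82575988769531) bgr [133. 146.  53.]
widger_mid 0.63 [427. 296.  56.  38.] med [ 0.235 -0.444  0.007] ((228.12771606445312, -432.0279846191406), (32.15587615966797, 185.73109436035156), 35.81654357910156) bgr [180. 184. 187.]
dibber_mid 0.59 [390. 230.  57.  22.] med [ 0.427 -0.368  0.022] ((418.4730529785156, -338.26348876953125), (155.5986328125, 56.70650100708008), 87.41585540771484) bgr [145. 153. 163.]
dibber_mid 0.59 [178. 207.  30.  75.] med [0.496 0.245 0.028] ((501.6447448730469, 240.80377197265625), (215.60081481933594, 67.3
[... 247 characters left out ...]
 0.65 [179. 208.  30.  75.] med [0.504 0.245 0.027] ((497.90673828125, 243.72848510742188), (214.12014770507812, 69.01998138427734), 10.961751937866211) bgr [ 38.  43. 189.]
pots_top 0.7 [216. 199.  38.  31.] med [0.518 0.149 0.046] ((511.5146484375, 144.05755615234375), (84.45570373535156, 83.52182006835938), 43.53546142578125) bgr [24. 24. 27.]
foot_mid 0.82 [256. 199.  17.  24.] med [0.524 0.041 0.023] ((522.1817016601562, 40.079566955566406), (54.075775146484375, 35.771514892578125), 19.64209747314453) bgr [184.5 193.  192. ]
[0.4236315  1.00761086 0.68475529] [ 1.03329735  0.02485195 -3.08969302]
0.4 [ 0.13206389 -0.55958742  0.20538694] [ 3.14158895e+00  1.53234561e-04 -1.33898514e+00]
```

```bash
python3 - <<'E'
import cv2
i=cv2.imread('pics/top1.png')
cv2.imwrite('pics/c1.png',cv2.resize(i[80:340,325:475],None,fx=2.3,fy=2.3,interpolation=cv2.INTER_CUBIC))
E
```

```text
(no output)
```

View pics/top1.png

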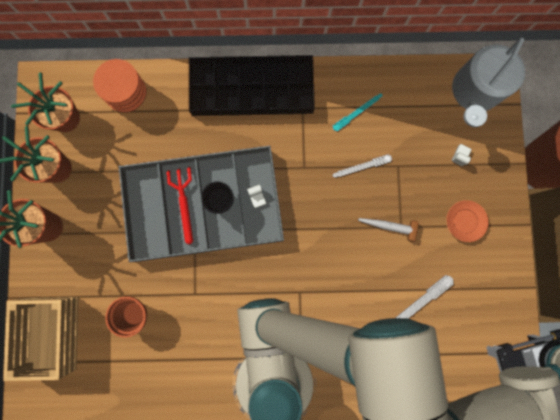

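View pics/c1.png

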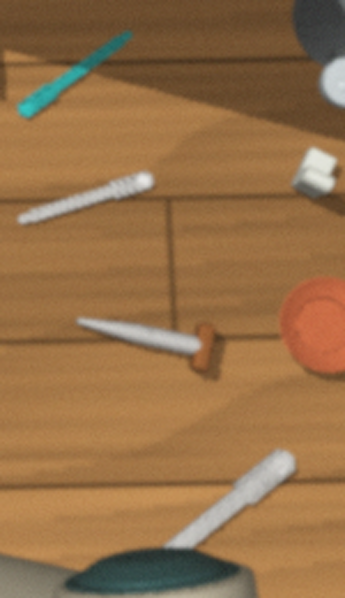

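The three widger-like things are turquoise (357,114), excluded; steel (362,167), about 176 x 24 mm and fully visible; and steel (425,300), at least 186 mm long and wider even though partly hidden. The smaller steel one at (362,167) is meant, as the crop confirms. The dibber is at (390,228). The empty bay is the leftmost, at about column 148.

```bash
python3 - <<'E'
from h import *
f=grab_frame('top')
v,u=np.mgrid[0:420,0:560]; P=world(f,u,v); ok=f['z_map']>0
m=ok&(abs(P[...,2]-.055)<.007)&(u>110)&(u<295)&(v>135)&(v<270)
r=cv2.minAreaRect((P[m][:,:2]*1000).astype(np.float32)); print('rim',r,m.sum())
a=np.radians(r[2]); c=np.array(r[0]); 
if r[1][0]>r[1][1]: a-=np.pi/2
ax=np.array([np.cos(a),np.sin(a)]); ay=np.array([-ax[1],ax[0]])
for y in(-158,-53,53,158):
    L=(P[...,:2]*1000-c); k=ok&(abs(L@ax)<120)&(abs(L@ay-y)<40); print(y,np.round(c+ay*y,1),np.round(np.percentile(P[k][:,2],[5,50,95,99]),3))
e=c+158*ay
o=outline_of('top','widger_mid')
for q in o:
    if abs(q['extent'][1]-167)<8:
        vv,uu=np.nonzero(q['pixels']); W=world(f,uu+0.,vv,np.full(uu.shape,.004))[:,:2]*1000
        print('widger',cv2.minAreaRect(W.astype(np.float32)),W.mean(0))
s=telemetry.read_state(); M=R.from_euler('xyz',s['tool_rot']).as_matrix()
print(M.round(3)); print(s['tcp_pos'])
E
```

```text
rim ((504.06890869140625, 197.0344696044922), (270.59393310546875, 430.93658447265625), 6.90620756149292) 1386
-158 [523.1  40.2] [0.001 0.006 0.026 0.05 ]
-53 [510.4 144.4] [0.001 0.007 0.098 0.103]
53 [497.7 249.6] [0.001 0.007 0.031 0.035]
158 [485.1 353.9] [0.001 0.005 0.01  0.012]
widger ((607.432861328125, -268.2051086425781), (23.266685485839844, 178.3716583251953), 17.495676040649414) [ 611.40249517 -278.30532291]
[[ 0.23  -0.973 -0.   ]
 [-0.973 -0.23  -0.   ]
 [ 0.     0.    -1.   ]]
[ 0.13208319 -0.55964335  0.20544791]
```

step_arm(
  plan="-14.6 -44 0 0 0 0 10;-14.6 -44 0 0 0 0 10;-14.6 -44 0 0 0 0 10;-14.6 -44 0 0 0 0 10;-14.6 -44 0 0 0 0 10;-14.6 -44 0 0 0 0 10;-14.6 -44 0 0 0 0 10;-14.6 -44 0 0 0 0 10;-14.6 -44 0 0 0 0 10;-14.6 -44 0 0 0 0 10;-14.6 -44 0 0 0 0 10;-14.6 -44 0 0 0 0 10",
)

```text
clock: 1.7
tcp_pos: [0.62, -0.2649, 0.205]
tool_rot: [3.141, -0.007, -1.351]
force: [0.0, -1.3, 0.7]
finger_gap: 0.0098
```

```bash
python3 - <<'E'
from h import *
f=grab_frame('top'); cv2.imwrite('pics/top2.png',f['image'][90:330,300:480].repeat(3,0).repeat(3,1)[:600])
f=grab_frame('side')
for q in outline_of('side','widger_mid'):
    vv,uu=np.nonzero(q['pixels']); W=world(f,uu+0.,vv,np.full(uu.shape,.004))[:,:2]*1000
    print('widger',q['score'],cv2.minAreaRect(W.astype(np.float32)))
s=telemetry.read_state(); M=R.from_euler('xyz',s['tool_rot']).as_matrix(); print(s['clock'],s['tcp_pos'],s['tool_rot'])
print('to widger, tool mm',M.T@(np.array([.607,-.268,.1])-s['tcp_pos'])*1000)
E
```

```text
widger 0.75 ((203.10122680664062, -399.8504333496094), (41.56584930419922, 258.6727294921875), 36.19276428222656)
1.85 [ 0.62044477 -0.26413126  0.20406735] [ 3.14042242 -0.0063359  -1.34718045]
to widger, tool mm [  0.13157553  13.84614579 104.0865433 ]
```

step_arm(
  plan="0 7 10 0 0 0 10;0 7 25 0 0 0 10;0 0 25 0 0 0 10;0 0 25 0 0 0 10;0 0 25 0 0 0 10;0 0 20 0 0 0 10;0 0 15 0 0 0 10;0 0 8 0 0 0 10;0 0 4 0 0 0 10;0 0 0 0 0 0 10",
)

```text
clock: 2.85
tcp_pos: [0.587, -0.2783, 0.0399]
tool_rot: [3.131, -0.006, -1.363]
force: [-0.7, -0.5, 0.2]
finger_gap: 0.0093
```

```bash
python3 - <<'E'
from h import *
f=grab_frame('top'); g=grab_frame('side')
cv2.imwrite('pics/v3.png',cv2.resize(np.hstack([f['image'][90:330,300:480],g['image'][90:330,60:300]]),None,fx=1.9,fy=1.9))
s=telemetry.read_state(); M=R.from_euler('xyz',s['tool_rot']).as_matrix(); print(s['clock'],s['tcp_pos'],s['tool_rot'],s['force'])
print('grasp',s['tcp_pos']-M[:,2]*.019)
E
```

```text
2.95 [ 0.58804811 -0.27846946  0.04089874] [ 3.13265714 -0.00740142 -1.36243393] [ 0.40333577 -0.31887577 -0.02059195]
grasp [ 0.58818512 -0.27829676  0.05989747]
```

View pics/v3.png

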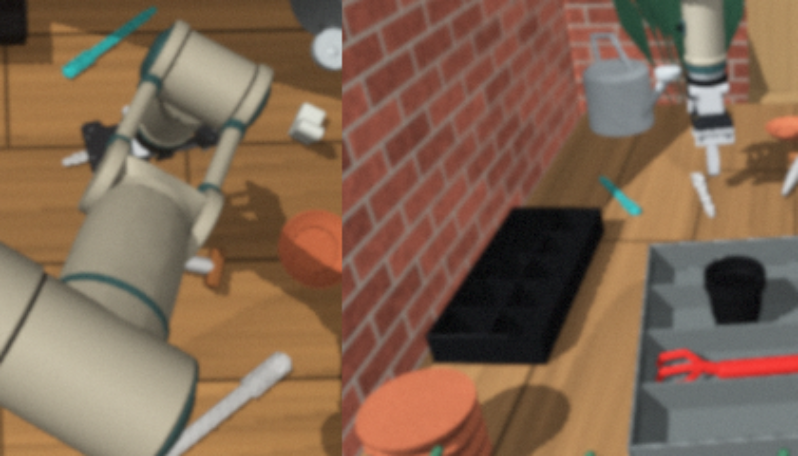

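The fingertips are above the right steel widger but about 20 mm off centre, so I am correcting.

step_arm(
  plan="-3 -10 2 0 0 0 10;-3 -10 2 0 0 0 10;0 0 0 0 0 0 10;0 0 0 0 0 0 10",
)

```text
clock: 3.35
tcp_pos: [0.6106, -0.268, 0.0391]
tool_rot: [3.137, -0.011, -1.362]
force: [-0.4, 0.0, 0.1]
finger_gap: 0.0094
```

step_arm(
  plan="0 3 1 0 0 0 10;0 0 0 0 0 0 10;0 0 0 0 0 0 10;0 0 0 0 0 0 10;0 0 0 0 0 0 10;0 0 0 0 0 0 10;0 0 0 0 0 0 10;0 0 0 0 0 0 10;0 0 0 0 0 0 10;0 0 0 0 0 0 10",
)

```text
clock: 4.35
tcp_pos: [0.6071, -0.2687, 0.0381]
tool_rot: [3.137, -0.011, -1.361]
force: [-0.7, 0.2, -0.0]
finger_gap: 0.0092
```

```bash
python3 - <<'E'
from h import *
g=grab_frame('side')
cv2.imwrite('pics/v4.png',cv2.resize(g['image'][90:220,200:300],None,fx=4,fy=4,interpolation=cv2.INTER_CUBIC))
s=telemetry.read_state(); M=R.from_euler('xyz',s['tool_rot']).as_matrix(); print(s['clock'],s['tcp_pos'],s['tool_rot'],s['force'])
d=s['tcp_pos']-M[:,2]*.019-[.607,-.268,.003]; a=np.radians(17.5); print('along,across,up',d[:2]@[-np.sin(a),np.cos(a)],d[:2]@[np.cos(a),np.sin(a)],d[2])
E
```

```text
4.4 [ 0.60704924 -0.26875412  0.03812919] [ 3.13701266 -0.01114516 -1.36137351] [ 0.23617442 -0.07996688 -0.08651324]
along,across,up -0.0005315891015272345 -7.288939412433558e-05 0.054127811999627636
```

View pics/v4.png

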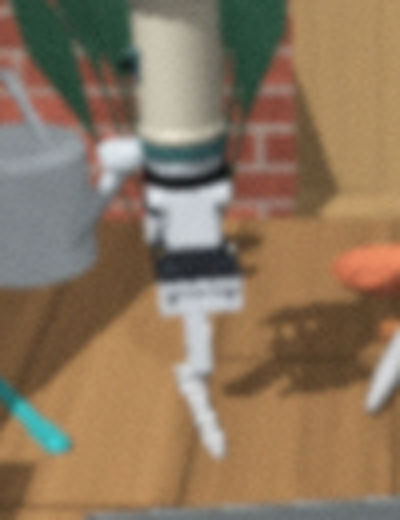

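The fingertips are over the widger's middle (crop about (190,370)). I hold on to pass 2 s, then raise.

step_arm(
  plan="0 0 0 0 0 0 10;0 0 0 0 0 0 10;0 0 0 0 0 0 10;0 0 0 0 0 0 10;0 0 0 0 0 0 10;0 0 0 0 0 0 10;0 0 0 0 0 0 10;0 0 0 0 0 0 10;0 0 0 0 0 0 10;0 0 0 0 0 0 10;0 0 0 0 0 0 10;0 0 0 0 0 0 10",
)

```text
clock: 5.6
tcp_pos: [0.6071, -0.2687, 0.0381]
tool_rot: [3.137, -0.011, -1.361]
force: [-1.0, -0.1, 0.2]
finger_gap: 0.0093
```

step_arm(
  plan="0 0 -10 0 0 0 10;0 0 -25 0 0 0 10;0 0 -30 0 0 0 10;0 0 -30 0 0 0 10;0 0 -30 0 0 0 10;0 0 -30 0 0 0 10;0 0 -30 0 0 0 10;0 0 -20 0 0 0 10;0 0 -10 0 0 0 10;0 0 0 0 0 0 10;0 0 0 0 0 0 10",
)

```text
clock: 6.7
tcp_pos: [0.6068, -0.2655, 0.2674]
tool_rot: [3.139, -0.013, -1.361]
force: [0.2, -0.2, -0.4]
finger_gap: 0.0093
```

step_arm(
  plan="-15 0 0 0 0 0 10;-30 0 0 0 0 0 10;-45 0 0 0 0 0 10;-45 -1 0 0 0 0 10;-45 -1 0 0 0 0 10;-45 -1 0 0 0 0 10;-45 -1 0 0 0 0 10;-45 -1 0 0 0 0 10;-45 -1 0 0 0 0 10;-45 -1 0 0 0 0 10;-45 -1 0 0 0 0 10;-45 -1 0 0 0 0 10",
)

```text
clock: 7.9
tcp_pos: [0.4945, 0.2426, 0.2457]
tool_rot: [3.106, 0.003, -1.369]
force: [0.4, 0.1, 0.7]
finger_gap: 0.0098
```

step_arm(
  plan="-20 0 0 0 0 0 10;-10 0 0 0 0 0 10;0 0 0 0 0 0 10;0 0 0 0 0 0 10",
)

```text
clock: 8.3
tcp_pos: [0.4806, 0.2784, 0.2411]
tool_rot: [3.096, 0.003, -1.36]
force: [1.0, -0.9, -0.9]
finger_gap: 0.0092
```

step_arm(
  plan="-20 -5 0 1.3 0 0 10;-25 -6 0 1.3 0 0 10;-18 -5 0 0 0 0 10;-8 -3 0 0 0 0 10;0 0 0 0 0 0 10;0 0 0 0 0 0 10",
)

```text
clock: 8.9
tcp_pos: [0.4873, 0.3463, 0.2396]
tool_rot: [3.139, -0.002, -1.37]
force: [0.2, -0.0, 0.3]
finger_gap: 0.0091
```

```bash
python3 - <<'E'
from h import *
f=grab_frame('top'); g=grab_frame('side')
cv2.imwrite('pics/v5.png',cv2.resize(np.hstack([f['image'][100:320,60:300],g['image'][100:320,150:560]]),None,fx=1.2,fy=1.2))
s=telemetry.read_state(); M=R.from_euler('xyz',s['tool_rot']).as_matrix(); print(s['clock'],s['tcp_pos'],s['tool_rot'],s['force'])
print('tool mm to target',M.T@(np.array([.485,.354,.085])-s['tcp_pos'])*1000)
E
```

```text
9.0 [0.4872318  0.34617302 0.23967083] [ 3.13917195e+00 -2.09688161e-03 -1.36990880e+00] [-0.67433313  1.29660811  1.32897253]
tool mm to target [ -8.43922315   0.25076086 154.654537  ]
```

View pics/v5.png

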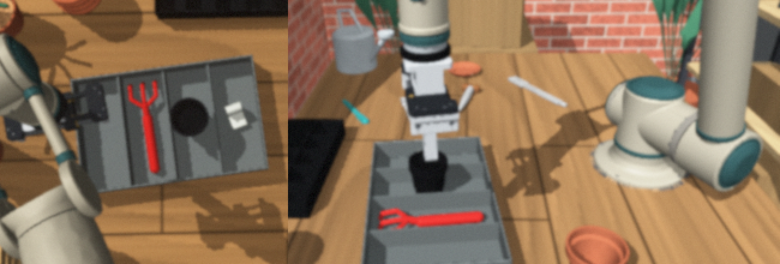

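step_arm(
  plan="-4 0 10 0 0 0 10;-4 0 20 0 0 0 10;0 0 20 0 0 0 10;0 0 20 0 0 0 10;0 0 15 0 0 0 10;0 0 5 0 0 0 10;0 0 0 0 0 0 10;0 0 0 0 0 0 10",
)

```text
clock: 9.8
tcp_pos: [0.485, 0.3514, 0.1443]
tool_rot: [3.138, -0.003, -1.374]
force: [0.1, 0.8, 0.2]
finger_gap: 0.0096
```

step_arm(
  plan="-2 0 10 0 0 0 10;0 0 15 0 0 0 10;0 0 15 0 0 0 10;0 0 10 0 0 0 10;0 0 5 0 0 0 10;0 0 2 0 0 0 10;0 0 0 0 0 0 10;0 0 0 0 0 0 10;0 0 0 0 0 0 10",
)

```text
clock: 10.7
tcp_pos: [0.488, 0.3559, 0.0887]
tool_rot: [-3.135, 0.001, -1.374]
force: [-0.2, 0.3, -0.4]
finger_gap: 0.0093
```

```bash
python3 - <<'E'
from h import *
f=grab_frame('top'); g=grab_frame('side')
cv2.imwrite('pics/v6.png',cv2.resize(np.hstack([f['image'][100:320,60:300],g['image'][100:320,150:560]]),None,fx=1.2,fy=1.2))
s=telemetry.read_state(); M=R.from_euler('xyz',s['tool_rot']).as_matrix(); print(s['clock'],s['tcp_pos'],s['tool_rot'],s['force'])
print('grasp-bay',s['tcp_pos']-M[:,2]*.019-[.485,.354,.005])
E
```

```text
10.8 [0.48801784 0.35592672 0.08873967] [-3.13470527e+00  8.15817839e-04 -1.37389341e+00] [-0.73640851 -0.90056329  0.75600941]
grasp-bay [0.00289255 0.00188592 0.10273921]
```

View pics/v6.png

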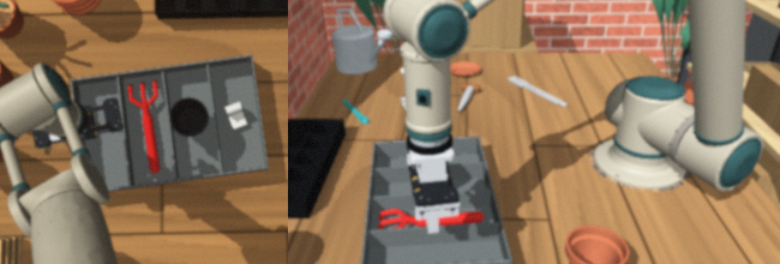

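The fingertips are above the empty leftmost bay. They measure 3 mm from its middle and about 34 mm above the rim, and nothing has moved. I hold here for over 2 s.

step_arm(
  plan="0 0 2 0 0 0 10;0 0 0 0 0 0 10;0 0 0 0 0 0 10;0 0 0 0 0 0 10;0 0 0 0 0 0 10;0 0 0 0 0 0 10;0 0 0 0 0 0 10;0 0 0 0 0 0 10;0 0 0 0 0 0 10;0 0 0 0 0 0 10;0 0 0 0 0 0 10;0 0 0 0 0 0 10",
)

```text
clock: 12.0
tcp_pos: [0.4883, 0.3561, 0.0871]
tool_rot: [-3.134, 0.001, -1.374]
force: [0.4, 0.2, 0.0]
finger_gap: 0.0092
```

step_arm(
  plan="0 0 0 0 0 0 10;0 0 0 0 0 0 10;0 0 0 0 0 0 10;0 0 0 0 0 0 10;0 0 0 0 0 0 10;0 0 0 0 0 0 10;0 0 0 0 0 0 10;0 0 0 0 0 0 10;0 0 0 0 0 0 10;0 0 0 0 0 0 10;0 0 0 0 0 0 10;0 0 0 0 0 0 10",
)

```text
clock: 13.2
tcp_pos: [0.4883, 0.3561, 0.0871]
tool_rot: [-3.134, 0.001, -1.374]
force: [-0.5, 0.2, 0.2]
finger_gap: 0.0095
```

```bash
python3 - <<'E'
from h import *
s=telemetry.read_state(); print(s['clock'],s['tcp_pos'],s['force']); print(robot.finish_job())
E
```

```text
13.2 [0.48832615 0.35606019 0.087133  ] [-0.46831132  0.18386534  0.20739446]
the job is handed in; nothing more can be done
None
```

The arm pointed at the widger, crossed above everything, and finished pointing over the empty compartment. The job was handed in at 13.2 s; finishing reports no verdict.

- **Which widger:** I took the smaller of the two steel ones. The larger steel one and the turquoise one were left alone.
- **Pointing at the widger:** I held about 32 mm above it for over 2 s, within 1 mm of its measured middle. The first lowering ended about 20 mm off centre and I corrected it before the hold.
- **Crossing:** The fingertips stayed at 0.24 m or higher, tilting 2.6° on the way; I corrected that before lowering.
- **Pointing at the compartment:** The empty one is the leftmost compartment. The hand held there for about 2.4 s and stayed there. It is about 4 mm from the middle and 32 mm above the rim.
- **Last checks:** The force readings stayed at noise level, about 1 N or a little over. That is too coarse to prove the 0.3 N contact limit. Nothing looked shifted in the last pictures, but I did not re-measure the objects' positions.

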